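Set the stream selector to the red mark and prime it

ROBOT

A 7-joint arm with a two-finger parallel gripper is mounted at the origin on the work surface. World frame = base frame: x ahead of the robot, y to its left, z up, the work surface at z = 0. Lengths are in m, angles in rad, forces in N, time in s.
With the tool pointing down it reaches from about 0.4 to 0.9 m from the base axis. Payload 5.5 kg.
Tool frame: the origin (TCP) lies midway between the tips of the shut fingers; the grasp point (between the pads) lies 19 mm behind it (grip_depth is the distance from the TCP to the grasp point, in m); y points along the fingers, z is the direction in which the jaws open and shut, and the axes are right-handed (so a half turn about y gives the same grasp; the last joint's range is limited). The gripper opens to 92 mm and grips with 3 to 60 N. Pads are 19 mm wide; open, the fingers measure 130 mm over their backs; the gripper's body (75 mm by 190 mm) begins 47 mm behind the grasp point.
Start: joints at [0.263, 0.501, -0.427, 1.55, 0.221, 1.138, -0.21], TCP at [0.65, 0, 0.227] pointing down, gripper open.
Joint ranges: [-2.88, 2.88], [-0.31, 2.03], [-1.54, 1.56], [0.2, 2.42], [-1.41, 4.55], [0.19, 2.02], [-2.57, 2.57]. Speed limits (rad/s): [2.57, 2.57, 3.14, 3.14, 3.14, 3.14, 3.14].

INTERFACE

Orientations are given as a rotation vector (axis times angle).
In Python, from station import movep, move_linear, goto_joints, gripper_to, sleep, solve_ik, get_image, get_calibration, MotionError, sign_off, recognise, trace, get_time_s, get_joint_pos, get_dq, get_joint_efforts, get_position, get_eef_rot, get_contact_force, get_torque, get_finger_gap, grip_depth gives the robot as it stands. Calls block until the motion is done:
- movep(position, orientation): joint-space move of the TCP to a pose.
- move_linear(position, rotation=None, velocity=0.15, threshold=None): straight line of the TCP; rotation=None keeps the orientation; velocity is the mean speed in m/s. With threshold (N) it stops when the force on the tool has changed by that much, and returns True; else False.
- goto_joints(angles): joint-space move.
- gripper_to(opening): opening from 0.0 (shut) to 1.0 (fully open); the grip force is fixed at half the most; returns when the fingers have stopped.
- sleep(seconds).
- solve_ik(position, orientation): joint angles nearest the present ones, or None.
- get_image(name): name is "scene" or "side" or "wrist"; returns the picture (400x640x3 uint8, blue, green, red); there is no depth.
- get_calibration(name): a dict with "K" (3x3 intrinsics, pixels), "R" (3x3) and "t" (3): a world point X has camera coordinates R X + t. Camera axes: x right, y down, z forward; pixel columns grow to the right and rows downward; lengths in m; the calibration is good to about 2 mm. A picture is of the moment at which its call begins: read the wrist's pose just before it. get_calibration takes no time and is no camera call; for the wrist camera it gives the pose at the moment of the call.
A pose or a line that the arm cannot do raises MotionError and nothing moves.
- sign_off(): hands the job in, once; it reports no verdict.
Trained networks look in the newest picture that a camera, given by its name, has taken for a name from the list of things; names that differ only in an ending like _2 or _b are one class to them, and where a whole thing is asked for, a point or a joint stands for the part that bears it (a point fixed in the world has none). Each returns a list of dicts, best first, with "confidence" (0 to 1); they miss things now and then, are a little off and sometimes report something else, mostly with a low value. They report only what shows in the picture. A call takes as long as a camera call.
- recognise(label, camera): "extent" ([left, top, width, height] in pixels, round what is visible of it).
- trace(label, camera): "mask" (400x640 bool, what is visible of it) and "extent" ([left, top, width, height] in pixels, round what is visible of it).
Readings, each from a call of its own:
- get_time_s(): time.
- get_joint_pos(): joint angles.
- get_dq(): joint speeds.
- get_joint_efforts(): joint torques, N m.
- get_position(): TCP position.
- get_eef_rot(): TCP orientation.
- get_contact_force(): force on the tool from outside, world axes, zero at the start.
- get_torque(): the same for the moment, N m.
- get_finger_gap(): opening from 0.0 (shut) to 1.0 (fully open).
Only numpy, scipy, OpenCV 4.12 (cv2) and the standard library are available. Lean on these libraries where they do the work, as an engineer would, in place of code of your own. Each camera call takes 0.05 s, during which the arm holds its last target.

TASK

On the blue stream selector, push the black lever round with the outside of the fingers until its pointer aims at the middle of the red mark, without pinching it, and leave it there. Then press the white prime button fully down and let it go. Leave the bottle, the beaker and the vial where they stand.

Things in the scene. Friction and masses are not known exactly. Their poses are not given: they have to be found in the camera images.
- hub (a point): On the vertical axis of the selector's ring, at the height of the housing's top (60 mm above the table). The axes are those of the housing: z up. The housing is a fixed blue box 280 x 280 x 60 mm high, centred on this axis, with a white dial face of 132 mm radius on top; it stands at varying places and yaw, and the marks and the arc of the lever lie on its +x side, away from the robot.
- lever (a joint): Angle of ring and lever, rad: 0 at the stop, grows counter-clockwise seen from above, to 2.7 at the other stop. At value q the lever points from the hub in the direction (q - 1.4) rad from the housing's x axis. It starts between 0 and 0.4; the marks lie at 0.8, 1.3, 1.8 and 2.3, red at any one of them. Friction about 0.1 N m; no spring, it stays where it is left.
- lever_end (a point): Top of the lever's outer end, 100 mm from the axis, 53 mm above the housing's top. The lever is an upright black bar, 14 mm thick, with a white line along its top, running straight from 30 mm behind the axis to 100 mm in front of it, fixed on an aluminium ring (radius 58 mm, its top 15 mm above the housing's top). Its x axis points outward along the lever, z up.
- lever_push (a point): Point inside the bar, 85 mm from the axis, 33 mm above the housing's top, midway between its two flat upright side faces (7 mm to either side). The faces reach from 16 to 50 mm above the housing's top and beyond the ring overhang the dial. Push one face sideways; fingers pressing on both faces at once (lever_c2 counter-clockwise, lever_c3 clockwise) count as pinching.
- aim (a point): The point just ahead of the lever's short white pointer, 118 mm from the axis along the lever, 1 mm above the housing's top: where a mark's centre lies when the lever is set to that mark. Turns with the lever.
- red_mark: Red round dot, 16 mm diameter, flat on the dial 118 mm from the axis, 1 mm above the housing's top; origin at its centre. Nothing to bump into.
- yellow_mark: Yellow dot of the same kind: another stream, not wanted.
- green_mark: Green dot of the same kind, not wanted.
- black_mark: Black dot of the same kind, not wanted.
- prime_top (a point): Centre of the top of the white prime button, 28 mm diameter, in a black collar on the housing's top, on the robot's side of the ring (98 mm from the axis towards the housing's -x, 40 mm to its -y). Pressed straight down.
- prime (a joint): Travel of the prime button, m: 0 out, 0.006 fully down; springs back; about 5 N when fully down.
- amber_bottle: Loose amber bottle with blue cap, 56 mm diameter, 115 mm high, on the table to the left of the housing; origin at the centre of its underside.
- beaker: Loose glass beaker, 66 mm diameter, 80 mm high, on the table to the right of the housing; origin at the centre of its underside.
- vial: Loose vial with white cap, 22 mm diameter, 42 mm high, standing on the housing's top at its left corner nearest the robot; origin at the centre of its underside.

How it is judged:
On the way, in this order (a step that is already met when the one before it is completed fails the run):
1. the lever's pointer rests at the red mark (horizontal distance between aim and red_mark below 0.005 m and velocity of joint lever between -0.05 and 0.05 rad/s), for 0.2 s.
2. the prime button is pressed fully down (value of joint prime above 0.0045 m and horizontal distance between aim and red_mark below 0.006 m), for 0.05 s.
At the end, for the whole second after the job is handed in: The lever is at rest with its aim point within 5 mm of the centre of the red mark when set (6 mm at the end), the prime button has since been pressed at least 4.5 mm and is out again, and bottle, beaker and vial stand within 20 mm of where they were (horizontal distance between aim and red_mark below 0.006 m and velocity of joint lever between -0.05 and 0.05 rad/s and value of joint prime below 0.0015 m and distance of each of amber_bottle, beaker, vial from where it was at the start of the episode below 0.02 m and angle between each of amber_bottle, beaker, vial's own z axis and vertical below 0.3 rad and linear speed of each of amber_bottle, beaker, vial below 0.02 m/s); the robot touches nothing.
It fails at once if the prime button is pressed while the lever is not at the red mark (value of joint prime above 0.003 m and horizontal distance between aim and red_mark above 0.008 m).
It fails at once if the lever is pinched: fingers press on both of its sides at once (contact force between the fingers and lever_c2 above 1 N and contact force between the fingers and lever_c3 above 1 N).
It fails at once if the bottle, beaker or vial is moved, lifted or tipped (not (distance of each of amber_bottle, beaker, vial from where it was at the start of the episode below 0.02 m and angle between each of amber_bottle, beaker, vial's own z axis and vertical below 0.3 rad)).
It also fails if it takes over 53 s, if anything falls off the work surface, if the arm or the gripper's body presses on something with over 40 N, if the wrist force passes 120 N, or if a joint passes its speed limit or range.

## Working session

There is one attempt and no reset: what is moved stays moved. The work goes in short steps, each a Python script; the robot and the scene stay as the last script left them, time stands still between calls to the robot, and variables do not carry over. Pictures are saved under pics/ and viewed, and the job is handed in when it is done.

```bash
mkdir -p pics; ls; python3 - <<'E'
from station import *
import cv2, numpy as np
print(get_time_s(), get_position(), get_eef_rot(), get_finger_gap(), grip_depth)
for n in ["scene","side","wrist"]:
    im=get_image(n); cv2.imwrite(f"pics/{n}0.png",im)
    c=get_calibration(n); print(n,c)
    for l in ["red_mark","yellow_mark","green_mark","black_mark","prime_top","vial","amber_bottle","beaker","lever_end"]:
        r=recognise(l,n); print(l,[(np.round(a["extent"],1).tolist(),round(a["confidence"],2)) for a in r[:2]])
print(get_time_s())
E
```

```text
pics
0.0 [ 6.49296318e-01 -5.52718122e-05  2.25695616e-01] [-1.21061916  1.21058934 -1.20821507] 1.0013723257884481 0.0188
scene {'K': array([[367.42339895,   0.        , 323.54814773],
       [  0.        , 367.42339895, 193.0547862 ],
       [  0.        ,   0.        ,   1.        ]]), 'R': array([[ 0.07453078,  0.99720265,  0.00566104],
       [ 0.71477943, -0.0494623 , -0.69759863],
       [-0.69536719,  0.05603897, -0.7164664 ]]), 't': array([-0.06072777, -0.34195534,  1.18030548])}
red_mark [([309.7, 238.9, 4.4, 6.7], 0.42)]
yellow_mark [([250.7, 177.2, 80.2, 39.9], 0.41)]
green_mark []
black_mark [([335.0, 228.9, 9.2, 9.0], 0.43)]
prime_top []
vial [([355.4, 153.1, 12.3, 19.8], 0.73)]
amber_bottle [([413.9, 198.0, 32.4, 55.4], 0.9)]
beaker [([183.4, 156.7, 39.2, 43.9], 0.71)]
lever_end [([251.1, 175.0, 77.0, 41.1], 0.79)]
side {'K': array([[413.45581707,   0.        , 319.04890287],
       [  0.        , 413.45581707, 195.92535824],
       [  0.        ,   0.        ,   1.        ]]), 'R': array([[-0.98402971, -0.1777141 ,  0.01016054],
       [-0.12759907,  0.66443423, -0.73
[... 741 characters left out ...]
3153159e-04, -9.57574911e-01,  2.88182960e-01],
       [-7.79368830e-04, -2.88182302e-01, -9.57575247e-01]]), 't': array([-0.65066057, -0.03484778,  0.39136033])}
red_mark [([326.6, 186.0, 12.4, 13.3], 0.57), ([306.7, 135.5, 12.1, 14.3], 0.17)]
yellow_mark [([110.4, 65.5, 46.8, 20.8], 0.54)]
green_mark [([320.0, 235.4, 10.1, 10.1], 0.57)]
black_mark [([305.9, 135.4, 16.0, 15.6], 0.53)]
prime_top [([116.2, 203.6, 26.8, 30.3], 0.73), ([172.7, 149.7, 107.4, 157.8], 0.4)]
vial [([110.7, 63.7, 45.6, 25.5], 0.85)]
amber_bottle [([171.2, 152.1, 109.9, 154.1], 0.19), ([117.4, 200.2, 24.8, 32.9], 0.19)]
beaker []
lever_end [([169.2, 154.5, 110.4, 151.0], 0.82), ([305.3, 136.4, 16.2, 14.5], 0.72)]
1.5
```

View pics/wrist0.png

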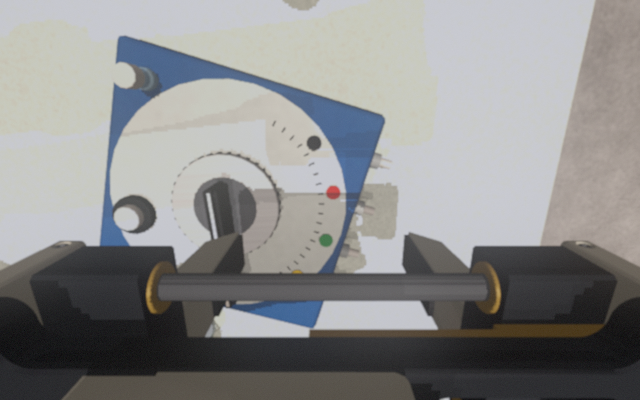

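View pics/scene0.png

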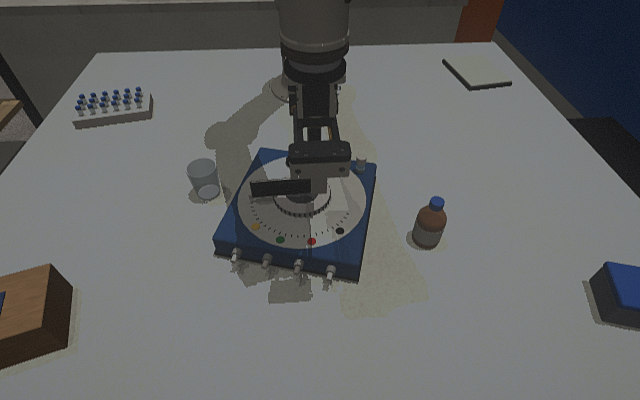

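View pics/side0.png

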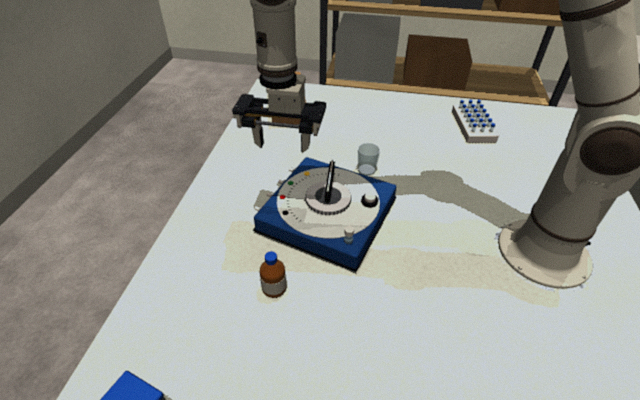

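The wrist image shows red at (333,192), black at (314,143), green at (326,240) and yellow partly hidden near (297,273). The lever points down toward about (228,300), and the button is at (130,215). Counter-clockwise the order is yellow, green, red, black, so red is at q=1.8. I'll fit the housing pose from these and take a clearer view.

```bash
cat > h.py <<'E'
from station import *
import cv2, numpy as np
from scipy.spatial.transform import Rotation as Rn
from scipy.optimize import least_squares
Q={"yellow_mark":.8,"green_mark":1.3,"red_mark":1.8,"black_mark":2.3}
def proj(c,X):
    p=(c["R"]@np.atleast_2d(X).T).T+c["t"]; u=(c["K"]@p.T).T; return u[:,:2]/u[:,2:]
def back(c,px,z):
    d=c["R"].T@np.linalg.inv(c["K"])@np.array([px[0],px[1],1.]); o=-c["R"].T@c["t"]
    return o+d*(z-o[2])/d[2]
def marks(im):
    hsv=cv2.cvtColor(im,cv2.COLOR_BGR2HSV); out={}
    rg={"red_mark":[((0,110,60),(8,255,255)),((172,110,60),(180,255,255))],"green_mark":[((50,80,30),(85,255,200))],"yellow_mark":[((15,120,80),(32,255,255))],"black_mark":[((0,0,0),(180,120,70))]}
    for k,v in rg.items():
        m=sum(cv2.inRange(hsv,np.array(a),np.array(b)) for a,b in v)
        n,l,s,ce=cv2.connectedComponentsWithStats((m>0).astype(np.uint8))
        out[k]=[(ce[i].round(1).tolist(),s[i].tolist()) for i in range(1,n) if 50<s[i][4]<500 and max(s[i][2:4])<1.6*min(s[i][2:4])]
    return out
def fit(obs):  # list of (calib, {label:px})
    def f(p):
        r=[]
        for c,o in obs:
            for k,px in o.items():
                a=p[2]+Q[k]-1.4
                r.append(proj(c,[p[0]+.118*np.cos(a),p[1]+.118*np.sin(a),.061])[0]-px)
        return np.ravel(r)
    s=least_squares(f,[.54,.06,-.25]); return s.x,np.abs(s.fun).max()
E
python3 - <<'E'
from h import *
c=get_calibration("wrist"); im=cv2.imread("pics/wrist0.png")
print(marks(im))
s,e=fit([(c,{"red_mark":(333,192),"green_mark":(326,240),"black_mark":(314,143)})]); print(s,e)
R=Rn.from_rotvec(get_eef_rot()).as_matrix(); print(R.round(3))
p=get_position()
movep([s[0]+.03,s[1]-.14,.30],get_eef_rot())
c=get_calibration("wrist"); im=get_image("wrist"); cv2.imwrite("pics/wrist1.png",im)
np.save("c1.npy",c,allow_pickle=True)
print(marks(im),get_position(),get_time_s())
E
```

```text
{'red_mark': [([332.8, 192.1], [327, 186, 13, 13, 126])], 'green_mark': [([325.5, 240.0], [320, 235, 12, 11, 98])], 'yellow_mark': [], 'black_mark': [([417.1, 266.2], [404, 255, 30, 20, 343]), ([217.2, 306.1], [211, 300, 14, 16, 151]), ([428.1, 307.0], [422, 301, 12, 14, 91])]}
[ 0.54479146 -0.02435634 -0.28449565] 0.26629255535709717
[[ 0.  0.  1.]
 [-1.  0.  0.]
 [-0. -1.  0.]]
{'red_mark': [([395.2, 44.4], [390, 38, 12, 14, 128])], 'green_mark': [([385.4, 95.9], [381, 91, 10, 11, 94])], 'yellow_mark': [([356.4, 134.2], [352, 129, 10, 11, 88])], 'black_mark': [([428.9, 307.3], [422, 300, 13, 17, 144])]} [ 0.57532276 -0.16165114  0.2993195 ] 2.35
```

View pics/wrist1.png

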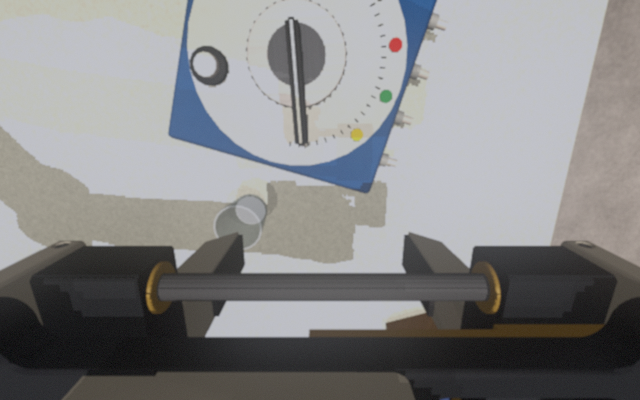

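This view shows red at (395,44), green at (385,96) and yellow at (356,134). The lever line runs from (291,18) to (303,144) and the button top is at (206,65). The beaker stands at (243,220).

```bash
cat >> h.py <<'E'
def lever_q(c,im,hub,q0):
    """angle from white line along lever top (z=.113), rotational template match"""
    g=cv2.cvtColor(im,cv2.COLOR_BGR2GRAY).astype(np.float32)
    def sc(q):
        a=hub[2]+q-1.4; r=np.linspace(-.02,.094,80); d=np.array([np.cos(a),np.sin(a)]);n=np.array([-d[1],d[0]])
        v=[]
        for o in (-.0045,0,.0045):
            P=np.c_[hub[0]+r*d[0]+o*n[0],hub[1]+r*d[1]+o*n[1],np.full(80,.113)]
            u=proj(c,P).astype(np.float32); v.append(cv2.remap(g,u[None,:,0],u[None,:,1],cv2.INTER_LINEAR).mean())
        return v[1]-.5*(v[0]+v[2])
    qs=np.arange(q0-.3,q0+.3,.005); s=[sc(q) for q in qs]; i=int(np.argmax(s)); return qs[i],s[i]
E
python3 - <<'E'
from h import *
c1=np.load("c1.npy",allow_pickle=True).item()
c0=dict(K=c1["K"],R=np.array([[ 9.99999261e-01, -1.11816518e-03, -4.77385813e-04],[-9.33153159e-04, -9.57574911e-01,  2.88182960e-01],[-7.79368830e-04, -2.88182302e-01, -9.57575247e-01]]),t=np.array([-0.65066057, -0.03484778,  0.39136033]))
o0={"red_mark":(332.8,192.1),"green_mark":(325.5,240),"black_mark":(314,143)}
o1={"red_mark":(395.2,44.4),"green_mark":(385.4,95.9),"yellow_mark":(356.4,134.2)}
for o in ([(c0,o0)],[(c1,o1)],[(c0,o0),(c1,o1)]): 
    s,e=fit(o); print(s,e)
np.save("hub.npy",s)
print(lever_q(c1,cv2.imread("pics/wrist1.png"),s,.2))
a=s[2]; h=s[:2]
print("end tip back",back(c1,(303,144),.113)[:2]-h, back(c1,(291,18),.113)[:2]-h)
Rz=np.array([[np.cos(a),-np.sin(a)],[np.sin(a),np.cos(a)]])
b=h+Rz@[-.098,-.04]; print("button",b)
for z in (.06,.07,.08,.09): print(z,proj(c1,[*b,z]),proj(c0,[*b,z]))
ra=a+.4; print("red",h+.118*np.array([np.cos(ra),np.sin(ra)]))
print("vial px",back(c0,(126,75),.10))
print("beaker",back(c1,(239,227),.08))
E
```

```text
[ 0.54446338 -0.02384506 -0.2896794 ] 0.24574732172169433
[ 0.54462707 -0.0237396  -0.28797632] 0.13802797964350333
[ 0.54455585 -0.02386634 -0.28814316] 0.3376277469541549
(np.float64(0.17500000000000027), np.float32(108.37244))
end tip back [ 0.00876518 -0.09829621] [-0.00103758  0.02794409]
button [ 0.43922918 -0.03436837]
0.06 [[210.74026941  66.25094482]] [[137.62174582 212.16705346]]
0.07 [[207.72765271  65.10583287]] [[132.30263184 215.14119083]]
0.08 [[204.54891002  63.89757554]] [[126.66941393 218.29095674]]
0.09 [[201.18991057  62.62080164]] [[120.69342294 221.6323813 ]]
red [ 0.66181842 -0.01069474]
vial px [0.47787735 0.10702005 0.1       ]
beaker [ 0.46291115 -0.23645996  0.08      ]
```

```bash
cat >> h.py <<'E'
hub=np.load("hub.npy")
R0=np.array([[0,0,1.],[-1,0,0],[0,-1,0]])
def pose(q,off,z,r=.085):
    a=hub[2]+q-1.4; d=np.array([np.cos(a),np.sin(a)]); n=np.array([-d[1],d[0]])
    p=hub[:2]+r*d-off*n
    return [p[0],p[1],z], (Rn.from_rotvec([0,0,a])*Rn.from_matrix(R0)).as_rotvec()
E
python3 - <<'E'
from h import *
for q in (.18,.6,1.,1.4,1.8):
    print(q,solve_ik(*pose(q,.0165,.083)))
gripper_to(0)
print(get_time_s(),get_finger_gap())
p,o=pose(.18,.036,.19); movep(p,o)
c=get_calibration("wrist"); im=get_image("wrist"); cv2.imwrite("pics/w2.png",im)
p,o=pose(.18,.036,.083); print(move_linear(p,o,.12,threshold=8))
print(get_position(),get_contact_force(),get_joint_pos(),get_time_s())
cv2.imwrite("pics/s2.png",get_image("side"))
E
```

```text
0.18 [ 0.27851924  0.47667145 -0.15486514  1.9346739   0.10539475  0.73790742
 -1.44556698]
0.6 [ 0.30457176  0.5308     -0.21227925  1.84646922  0.15224259  0.77999549
 -1.07599101]
1.0 [ 0.32066424  0.57805141 -0.28456572  1.77453301  0.21159283  0.81889319
 -0.75340897]
1.4 [ 0.31895128  0.61418353 -0.35190218  1.72504298  0.26762258  0.84983004
 -0.43978626]
1.8 [ 0.3085604   0.6354413  -0.41497293  1.70469911  0.31876156  0.86880381
 -0.13028137]
3.7917 0.007687155845492954
False
[ 0.5146332  -0.11104349  0.08364531] [ 0.71444987 -0.12214407  0.22697129] [ 0.30559743  0.4506285  -0.17572997  1.978945    0.11575852  0.72011577
 -1.4480909 ] 6.2417
```

View pics/s2.png

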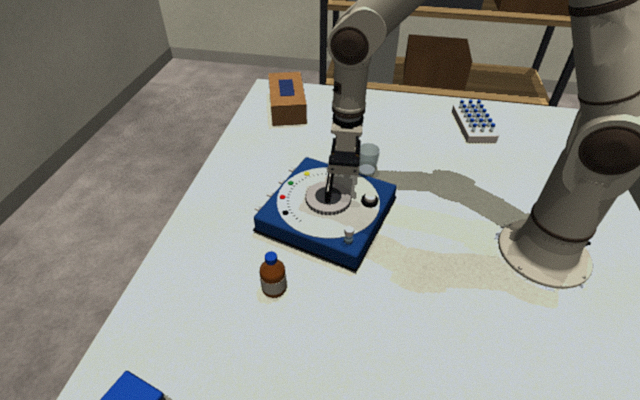

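The shut fingers are down beside the lever, on the robot's side, around (340,185). Next I push most of the way and then look.

```bash
python3 - <<'E'
from h import *
for q in [.18,.4,.6,.8,1.,1.2,1.4,1.6]:
    move_linear(*pose(q,.0165,.083),velocity=.07)
    print(q,get_contact_force().round(2),get_position().round(4),round(get_time_s(),2))
move_linear(*pose(1.6,.030,.083),velocity=.1)
c=get_calibration("wrist"); im=get_image("wrist"); cv2.imwrite("pics/w3.png",im); np.save("c3.npy",c,allow_pickle=True)
print(lever_q(c,im,hub,1.6),marks(im))
E
```

```text
0.18 [ 0.07  0.27 -0.47] [ 0.5339 -0.1096  0.0831] 6.72
0.4 [-0.58  0.16 -0.1 ] [ 0.5522 -0.1101  0.0829] 7.14
0.6 [-0.17  0.32 -0.05] [ 0.5691 -0.1069  0.083 ] 7.54
0.8 [ 0.51 -0.18  0.77] [ 0.5851 -0.1003  0.083 ] 7.94
1.0 [-0.59  0.63 -0.01] [ 0.5995 -0.0907  0.083 ] 8.34
1.2 [-0.46  0.01 -0.32] [ 0.6117 -0.0785  0.083 ] 8.74
1.4 [ 0.4  -0.32  1.32] [ 0.6212 -0.064   0.083 ] 9.14
1.6 [ 0.15  0.61 -0.52] [ 0.6277 -0.048   0.083 ] 9.54
(np.float64(1.6449999999999927), np.float32(138.93701)) {'red_mark': [], 'green_mark': [([365.1, 237.7], [354, 229, 23, 17, 316])], 'yellow_mark': [], 'black_mark': []}
```

View pics/w3.png

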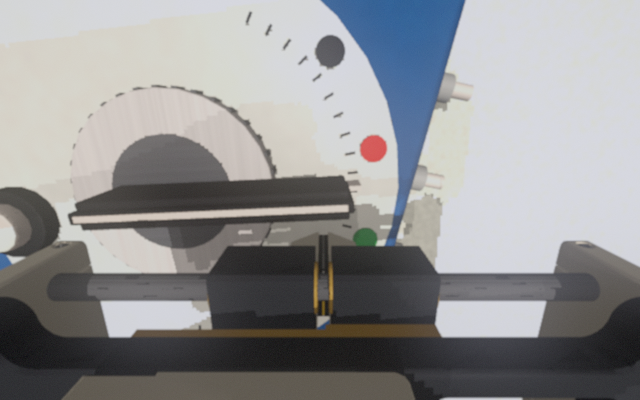

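The lever line runs from (75,218) to (350,212), red is at (373,148), and the lever is just short of the mark. I'll push to about 1.76, then back up for a cleaner measurement.

```bash
cat > look.py <<'E'
from h import *
import sys
def look(name,q0=1.75):
    sleep(.3)
    c=get_calibration("wrist"); im=get_image("wrist"); cv2.imwrite(f"pics/{name}.png",im)
    m=marks(im); s=lever_q(c,im,hub,q0)
    obs={k:m[k][0][0] for k in ("red_mark","green_mark") if len(m[k])==1}
    off={k:(back(c,v,.061)[:2]-hub[:2]) for k,v in obs.items()}
    # refit hub in this view with red (shift only)
    print("lever",s,{k:(v.round(4),np.arctan2(v[1],v[0])-hub[2]+1.4,np.hypot(*v)) for k,v in off.items()},get_time_s())
    return s[0]
E
python3 - <<'E'
from look import *
c=np.load("c3.npy",allow_pickle=True).item(); print(back(c,(351,212),.113)[:2]-hub[:2],back(c,(373,148),.061)[:2]-hub[:2])
for q in (1.6,1.715): move_linear(*pose(q,.0165,.083),velocity=.05)
move_linear(*pose(1.7,.032,.083),velocity=.1)
p,o=pose(1.65,.10,.30,r=.06); movep(p,o)
look("w4")
E
```

```text
[ 0.09827653 -0.0066404 ] [0.11731673 0.0136473 ]
lever (np.float64(1.7549999999999935), np.float32(111.73668)) {'red_mark': (array([0.1173, 0.0134]), np.float64(1.8019153892768993), np.float64(0.11810513242900107)), 'green_mark': (array([ 0.1092, -0.0444]), np.float64(1.3014662170676876), np.float64(0.11785822794678114))} 12.225
```

View pics/w4.png

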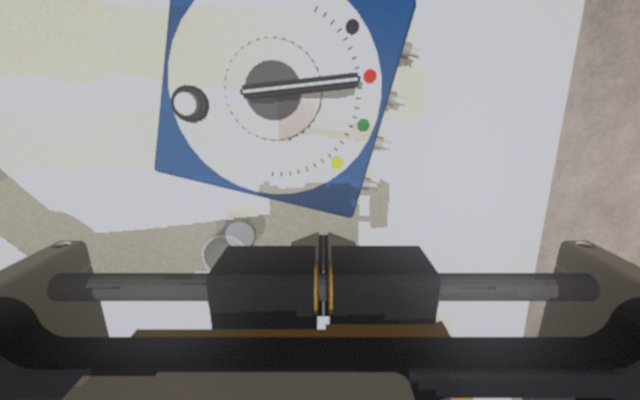

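```bash
python3 - <<'E'
from look import *
c=get_calibration("wrist")
def seg(a,b):
    A,B=back(c,a,.113)[:2],back(c,b,.113)[:2]; d=B-A; return np.arctan2(d[1],d[0])-hub[2]+1.4, A-hub[:2],B-hub[:2]
print(seg((245,91),(357,79.5)))
movep(*pose(1.70,.034,.13)); 
move_linear(*pose(1.70,.034,.083))
move_linear(*pose(1.70,.0165,.083),velocity=.05)
move_linear(*pose(1.76,.0165,.083),velocity=.03)
sleep(.3)
move_linear(*pose(1.74,.034,.083),velocity=.1)
p,o=pose(1.65,.10,.30,r=.06); movep(p,o)
look("w5")
E
```

```text
(np.float64(1.7451997984824117), array([-0.02382354, -0.00177197]), array([0.09671155, 0.00511283]))
lever (np.float64(1.7899999999999927), np.float32(112.21983)) {'red_mark': (array([0.1174, 0.0134]), np.float64(1.801972262260801), np.float64(0.11811609917064726)), 'green_mark': (array([ 0.109 , -0.0444]), np.float64(1.3011756094368172), np.float64(0.11774714264094949))} 16.1917
```

View pics/w5.png

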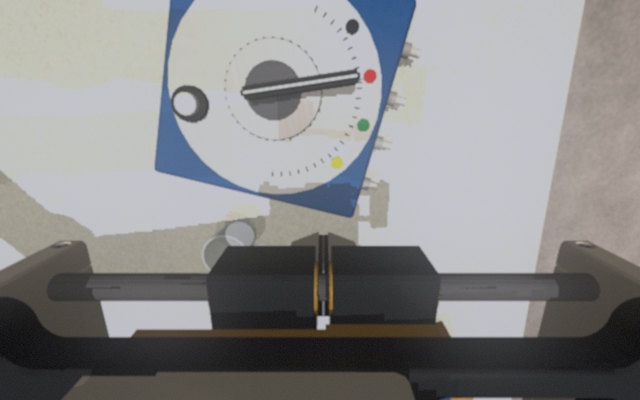

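```bash
python3 - <<'E'
from look import *
p,o=pose(1.8,.085,.20,r=.09); movep(p,o)
c=get_calibration("wrist"); print(-c["R"].T@c["t"]-np.array([*hub[:2],0]))
look("w6",1.8); np.save("c6.npy",c,allow_pickle=True)
E
```

```text
[0.09126479 0.00387877 0.35784875]
lever (np.float64(1.7899999999999938), np.float32(119.32036)) {'red_mark': (array([0.1174, 0.0135]), np.float64(1.80281529858478), np.float64(0.11815019927317573)), 'green_mark': (array([ 0.1094, -0.0445]), np.float64(1.3018979696834543), np.float64(0.1181254009205917))} 17.0667
```

View pics/w6.png

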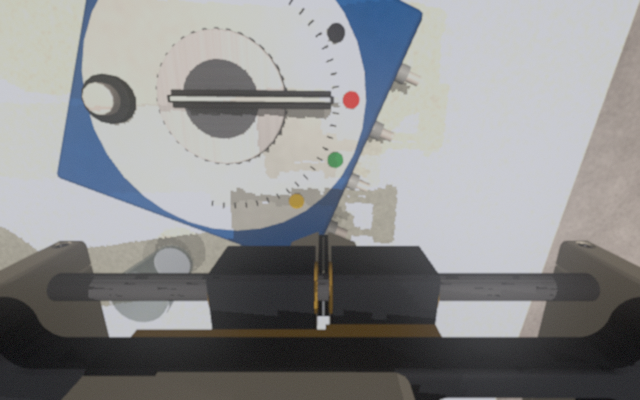

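The lever line runs from (173,97.5) to (330,100), and extended it passes within a pixel of red's centre at (351,100). The lever is set. Now I check the button.

```bash
python3 - <<'E'
from h import *
c=np.load("c6.npy",allow_pickle=True).item(); im=cv2.imread("pics/w6.png")
a=hub[2];b=hub[:2]+np.array([[np.cos(a),-np.sin(a)],[np.sin(a),np.cos(a)]])@[-.098,-.04]
for z in (.06,.07,.075,.08,.085): print(z,proj(c,[*b,z]))
cv2.imwrite("pics/b6.png",cv2.resize(im[60:150,60:180],None,fx=5,fy=5))
im=cv2.imread("pics/wrist0.png");cv2.imwrite("pics/b0.png",cv2.resize(im[180:250,90:180],None,fx=6,fy=6))
E
```

```text
0.06 [[114.22419542 100.52635827]]
0.07 [[106.9078332  100.24132244]]
0.075 [[103.05434315 100.09119555]]
0.08 [[99.06121031 99.93562835]]
0.085 [[94.92070408 99.77431969]]
```

View pics/b6.png

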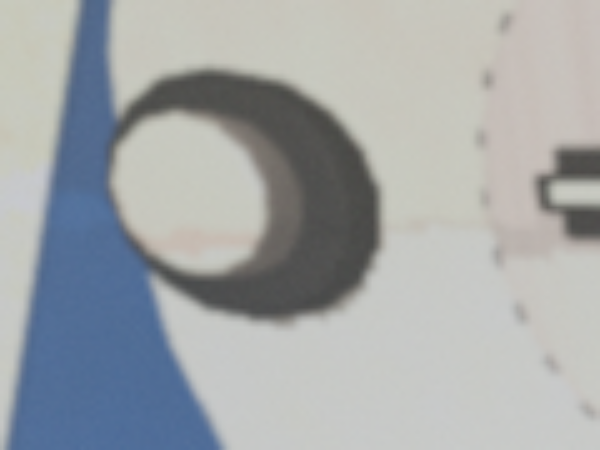

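The button top is at (98,98), which gives z≈0.081, and it stands clear of its collar.

```bash
python3 - <<'E'
from h import *
a=hub[2];b=hub[:2]+np.array([[np.cos(a),-np.sin(a)],[np.sin(a),np.cos(a)]])@[-.098,-.04]
o=(Rn.from_rotvec([0,0,0])*Rn.from_matrix(R0)).as_rotvec()
move_linear([get_position()[0],get_position()[1],.22],velocity=.2)
movep([*b,.2],o); print(get_position(),get_time_s())
move_linear([*b,.095],velocity=.15); sleep(.2)
f0=get_contact_force()
r=move_linear([*b,.066],velocity=.015,threshold=12)
p=get_position(); f=get_contact_force(); sleep(.3)
print(r,p,get_position(),f-f0,get_contact_force()-f0,get_time_s())
cv2.imwrite("pics/s7.png",get_image("side"))
E
```

```text
[ 0.44091565 -0.03482336  0.20062909] 18.1833
True [ 0.4392659  -0.03436142  0.07617854] [ 0.43930079 -0.03440125  0.07618688] [-1.27024559 -1.47403186 10.57218481] [-2.29216717 -0.32014751 10.5006058 ] 20.775
```

```bash
python3 - <<'E'
from h import *
p=get_position()
r=move_linear([p[0],p[1],.070],velocity=.01,threshold=12); sleep(.3)
print(r,get_position(),get_contact_force())
zs=[]
for z in np.arange(.077,.0865,.001):
    move_linear([p[0],p[1],z],velocity=.02); sleep(.15); print(round(z,4),get_position()[2].round(4),get_contact_force()[2].round(2))
move_linear([p[0],p[1],.2],velocity=.15)
q,o=pose(1.8,.085,.20,r=.09); movep(q,o)
from look import look
look("w8",1.8)
cv2.imwrite("pics/s8.png",get_image("side"))
for n in ("side",):
  for l in ("amber_bottle","beaker","vial"): print(l,[(np.round(a["extent"],1).tolist(),a["confidence"]) for a in recognise(l,n)[:1]])
print(get_time_s())
E
```

```text
True [ 0.43927455 -0.03436591  0.07619941] [-2.05831018 -1.20908246  9.50877145]
0.077 0.077 3.75
0.078 0.078 3.87
0.079 0.079 3.77
0.08 0.08 2.0
0.081 0.081 1.75
0.082 0.082 1.89
0.083 0.0829 0.16
0.084 0.084 -0.87
0.085 0.085 0.22
0.086 0.086 0.4
lever (np.float64(1.7899999999999938), np.float32(120.32234)) {'red_mark': (array([0.1172, 0.0135]), np.float64(1.8024479939046727), np.float64(0.11799487724804508)), 'green_mark': (array([ 0.1093, -0.0445]), np.float64(1.301310270589235), np.float64(0.11802114984229994))} 27.5083
amber_bottle [([259.0, 249.7, 30.4, 49.5], 0.7)]
beaker [([356.7, 140.3, 22.4, 36.2], 0.88)]
vial [([345.6, 228.2, 6.4, 11.4], 0.57)]
27.7083
```

View pics/w8.png

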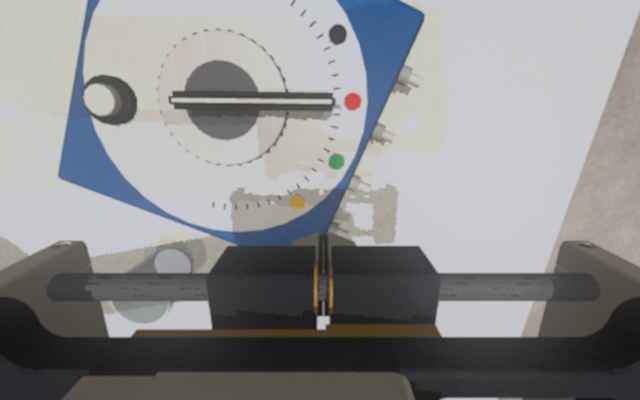

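View pics/s8.png

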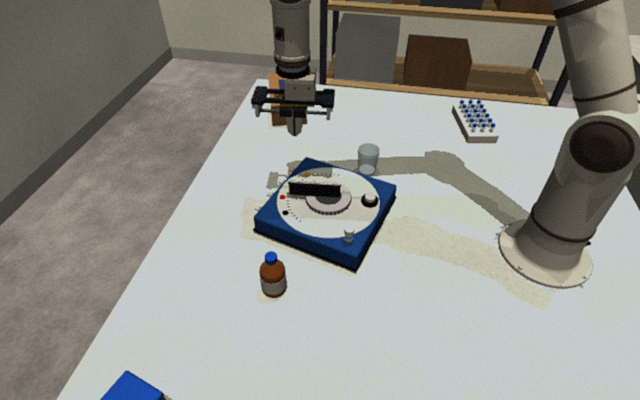

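The lever line still aims at red (352,101), the button top is back at (98,98), and the bottle, beaker and vial stand where they were. The force rose from about 4 N to 10 N at the end of the stroke, so the button hit its stop. The arm is clear, so I'm handing in.

```bash
python3 -c "
from station import *
print(get_contact_force(),get_time_s()); sign_off()"
```

```text
[-0.05368718  0.24194497 -0.21689306] 27.7083
the job is handed in; nothing more can be done
```

I pushed the lever round to the red mark with the outside of the shut fingers, never pinching it. I then pressed the prime button to its stop, let it go, and handed the job in at 27.7 s of the 53 s allowed. No verdict was reported.

- **Lever:** my last measurement put it at 1.79 rad, with red measured at 1.802, so the pointer is about 1.5 mm off centre (limit 5–6 mm). It read the same before and after the button press.
- **Prime button:** it gave about 6 mm of travel, with roughly 4 N of spring force and then a jump to about 10 N at the stop. When I let go, the contact force fell to zero and the picture showed the button out again.
- **Bottle, beaker and vial:** in the side picture all three stand where they were. The network's box for the vial came out about 2–3 pixels off and smaller, with moderate confidence (0.57), but to the eye the vial has not moved.
- **Robot:** nothing was touching the tool when I handed in.

Reading the white line's ends by hand at the intermediate stop gave 1.745 rad against 1.755 from the template match, within reading error.

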